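Drop the latch bar of the tin crate

TASK

Latch the front flap of the pine crate that holds the two food tins: take its latch bar by the black ball knob, lift the bar over the upright lip of its keeper, swing it in against the crate and let it drop fully into the keeper's notch, then let go. Leave the latch bar of the crate with the clothes pegs swung open as it is.

Things in the scene. Friction and masses are not known exactly. Their poses are not given: they have to be found in the camera images.
- tin_crate: pine crate, 140x210x62 mm, two food tins in it, fixed. Origin: underside centre, at worktop height; x from front flap to rear, y left along the flap, z up. Its steel latch bar (10 thick, 16 high, 198 long, 0.14 kg) turns on an upright pin at x -90, y -90, bar axis 58 mm up: swings in or out, light friction, free end lifts to 40 deg and falls back level. Latched, it lies along +y from the pin.
- tin_crate_knob (a point): centre of the black ball knob, 26 mm diameter, on that bar: 140 mm along it from the pin, 36 mm above the bar's axis, 28 above its top; 94 mm above the worktop with the bar level. Starts level, swung out 24 to 50 deg toward crate -x. Latched: x -90, y 50, z 94 mm in the crate's frame. Nothing stands beside or above it.
- tin_crate_keeper (a point): middle of the notch floor of that crate's steel keeper, 50 mm up, at x -90, y 88 mm in the crate's frame (178 mm from the pin). Notch open upward, 33 mm wide; its outer side (-x) is a 4 mm lip, top 15 mm above the floor. The level bar strikes the lip: raise it there over 15 mm (knob over 12 mm, 22 to 30 is ample) to pass, then let it down; the bar rests level.
- peg_crate_knob (a point): centre of the black ball knob on the identical latch bar of the other pine crate, which holds three wooden clothes pegs. That bar too is swung out, and must stay so. (Background: a wall shelf overhangs the rear right of the worktop, about half a metre up; keep wrist and elbow in front of it.)

How it is judged:
By the outcome, as a careful person would: the job done as asked, in the order asked, and still so for the second after the job is handed in, with the robot touching nothing.
It also fails if it takes over 34 s, if anything falls off the work surface, if the arm or the gripper's body presses on something with over 40 N, if the wrist force passes 120 N, or if a joint passes its speed limit or range.

ROBOT

A 6-joint arm with a two-finger parallel gripper is mounted at the origin on a cart in front of the work surface, level with it; the furniture and walls round the work are solid. World frame = base frame: x ahead of the robot, y to its left, z up, the work surface at z = 0. Lengths are in mm, angles in rad, forces in N, time in s.
With the tool pointing down it reaches from about 400 to 925 mm from the base axis. Payload 12.5 kg.
Tool frame: the origin (TCP) lies on the centre line of the jaws, within the pads' length; the fingertips stand tips_ahead ahead of it and the grasp point (between the pads) lies 6 mm ahead of it (tips_ahead is the distance from the TCP to the fingertips, in mm); z points along the fingers, y is the direction in which the jaws open and shut (so a half turn about z gives the same grasp; the last joint's range is limited). The gripper opens to 95 mm and grips with 3 to 60 N. Pads are 20 mm wide; open, the fingers measure 119 mm over their backs; the gripper's body (75 mm by 180 mm) begins 59 mm behind the grasp point.
Start: joints at [-1.453, 0.491, 1.559, -0, 1.092, -0.106], TCP at [138.732, -609.424, 239.661] pointing down, gripper open.
Joint ranges: [-3.1, 3.1], [-0.84, 2.19], [0.05, 2.79], [-1.13, 4.28], [0.06, 2.93], [-2.69, 2.69]. Speed limits (rad/s): [2.22, 2.22, 2.79, 3.14, 3.14, 3.14].

INTERFACE

Orientations are given as a unit quaternion [x, y, z, w].
In Python, from station import * gives the robot as it stands.
- The arm moves only by the shell command python3 -m pendant 'ROWS' [FORCE]. ROWS is a JSON object of lists of equal length, an entry for each row: "gripper": the opening in per cent of the stroke, from 0 (shut) to 100 (fully open); "translation": the shift along the tool's x, y, z in m, a list of three; "rot": the turn, a rotation vector about the tool's x, y, z in rad, a list of three. In form: {"gripper": [gripper, ...], "translation": [[tx, ty, tz], ...], "rot": [[rx, ry, rz], ...]}. A call has 1 to 20 rows; each row shifts and turns the commanded pose from where the row before left it, along the tool's axes as they then stand; what a row does not reach is not made up. A row lasts 1/10 s, in which the tool goes at most 50 mm and 8.59 degrees, less where a joint would pass 70% of its speed; a pose out of reach is approached as far as the arm can. A call is refused whole if a number of a shift passes 0.05 or a number of a turn 0.15, either way. A call with a gripper value outside its range is refused whole. The fingers move at their own pace and stop on an object; FORCE is the grip in N (left out, the last holds). Time passes only in rows, so rows that do not move let the fingers close. It gives the time, the measured TCP pose, the force and the opening at its end, in the units of the state.
- get_state(): the state, without advancing time (a new reading comes with each control period).
- camera(name): name is "scene" or "side" or "wrist"; returns (picture, depth): 400x640x3 uint8, blue, green, red; 400x640 float32, mm along the optical axis (not along the pixel's ray), 0 where there is no reading.
- camera_params(name): a dict with "fx", "fy", "cx", "cy" (pixels), "k1" (the pictures are not rectified: a ray, as slopes to the right and down, at radius r is drawn at 1 + k1 r^2 times it, then the intrinsics apply), "rvec" (rotation vector, rad) and "tvec" (3), from world to camera coordinates, as OpenCV has them. Camera axes: x right, y down, z forward; pixel columns grow to the right and rows downward; lengths in mm; the calibration is good to about 2 mm. A picture is of the moment at which its call begins: read the wrist's pose just before it. camera_params takes no time and is no camera call; for the wrist camera it gives the pose at the moment of the call.
- finish_job(): hands the job in, once; it reports no verdict.
Trained networks look in the newest picture that a camera, given by its name, has taken for a name from the list of things; names that differ only in an ending like _2 or _b are one class to them, and where a whole thing is asked for, a point or a joint stands for the part that bears it (a point fixed in the world has none). Each returns a list of dicts, best first, with "conf" (0 to 1); they miss things now and then, are a little off and sometimes report something else, mostly with a low value. They report only what shows in the picture. A call takes as long as a camera call.
- search_frame(camera, name): "location" ([x, y, z] in mm, in the coordinates of the camera as it stood for that picture, good to about 4 mm: the middle of the surface that is visible of it).
- silhouettes(camera, name): "mask" (400x640 bool, what is visible of it).
The state is a dict: "time_s": time; "joint_pos": joint angles; "joint_vel": joint speeds; "tau": joint torques, N m; "position": TCP position; "ee_rot": TCP orientation; "wrist_force": force on the tool from outside, world axes, zero at the start; "ft_torque": the same for the moment, N m; "grip_width": finger opening in mm.
Only numpy, scipy, OpenCV 4.12 (cv2) and the standard library are available. Lean on these libraries where they do the work, as an engineer would, in place of code of your own. Each camera call takes 0.05 s, during which the arm holds its last target.

## Working session

There is one attempt and no reset: what is moved stays moved. The work goes in short steps, Python scripts to look and compute and a shell command to move; the robot and the scene stay as the last step left them, time stands still between calls to the robot, and variables do not carry over. Pictures are saved under pics/ and viewed, and the job is handed in when it is done.

```bash
mkdir -p pics; ls
cat > h.py <<'E'
from station import *
import numpy as np, cv2
from scipy.spatial.transform import Rotation as R
def w(cam,p,P=None):
    P=P or camera_params(cam); M=cv2.Rodrigues(np.array(P["rvec"],float))[0]
    return M.T@(np.array(p,float)-np.array(P["tvec"],float).ravel())
def pix(cam,u,v,z,P=None):
    P=P or camera_params(cam)
    K=np.array([[P["fx"],0,P["cx"]],[0,P["fy"],P["cy"]],[0,0,1.]])
    q=cv2.undistortPoints(np.array([[[u,v]]],float),K,np.array([P["k1"],0,0,0,0.]))[0,0]
    return w(cam,[q[0]*z,q[1]*z,z],P)
E
python3 - <<'E'
from h import *
s=get_state();print(s)
for c in ["scene","side"]:
    im,d=camera(c);cv2.imwrite(f"pics/{c}0.png",im);np.save(f"{c}d.npy",d);P=camera_params(c);print(c,P)
    for n in ["tin_crate","tin_crate_knob","tin_crate_keeper","peg_crate_knob"]:
        for r in search_frame(c,n)[:3]: print(n,r["conf"],w(c,r["location"]).round(1))
print(get_state()["time_s"])
E
```

```text
pics
{'time_s': 0.0, 'joint_pos': array([-1.45258563e+00,  4.91544497e-01,  1.55945110e+00, -1.93026112e-06,
        1.09167375e+00, -1.05614547e-01]), 'joint_vel': array([ 0.0017727 ,  0.00139964, -0.00071426,  0.00021165, -0.00076539,
       -0.00049937]), 'tau': array([ 1.09774610e-03, -6.12643933e+01, -2.58184719e+01,  6.92094094e-02,
        4.81515401e-02, -1.11647503e-04]), 'position': array([ 138.71348075, -609.19576627,  239.07051591]), 'ee_rot': array([ 9.93744122e-01,  1.11679588e-01, -4.24673938e-06, -5.38332854e-04]), 'wrist_force': array([-0.41087185, -0.05971933, -0.34027343]), 'ft_torque': array([ 0.03540816,  0.00902406, -0.00061957]), 'grip_width': 95.20024474554043}
scene {'fx': 406.36901653253227, 'fy': 406.36901653253227, 'cx': 316.7134739299458, 'cy': 200.76462080231863, 'k1': 0.026057984604849628, 'rvec': array([ 2.25542208, -0.51255928,  0.21200151]), 'tvec': array([-461.11180404,  293.17866072,  647.31168957])}
tin_crate 0.87 [598.5 197.6  49.9]
tin_crate_knob 0.9 [466.3 251.4  65.9]
tin_crate_keeper 0.69 [603.9 195.   46.2]
peg_crate_knob 0.88 [466.  -86.6  66.6]
side {'fx': 374.11708521705816, 'fy': 374.11708521705816, 'cx': 323.6859132411251, 'cy': 195.4793373867298, 'k1': -0.01268936276398229, 'rvec': array([ 0.39518451, -2.70723638,  1.31966742]), 'tvec': array([576.1468031 ,  90.78816995, 860.51512563])}
tin_crate 0.8 [602.3 241.4  43.6]
tin_crate_knob 0.79 [456.8 278.7  63.9]
tin_crate_keeper 0.72 [603.  245.1  44.7]
tin_crate_keeper 0.24 [454.2 -63.3  66.6]
peg_crate_knob 0.64 [453.1 -62.9  64.3]
0.5
```

View pics/scene0.png

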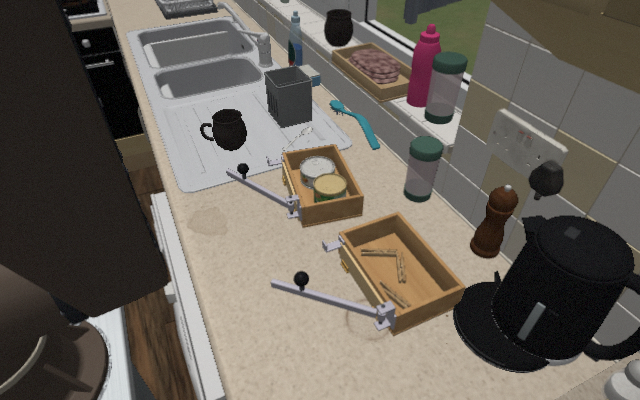

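View pics/side0.png

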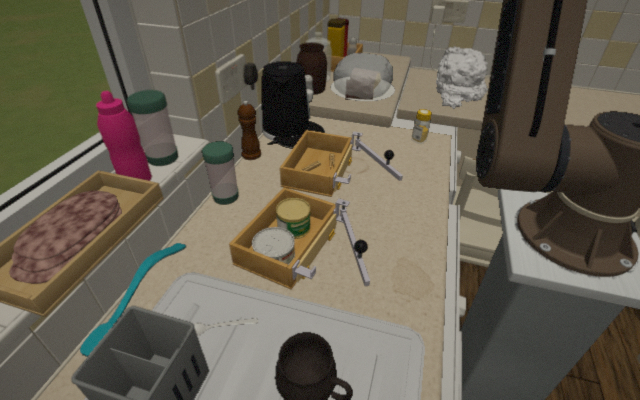

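The scene view shows the tin crate with its knob at (243,169), its pin block near (293,207) and its keeper near (275,160). The peg crate's knob is at (302,279). In the side view the tin knob is at (361,246), the pin near (342,210) and the keeper near (303,272).

Run:
```python
from h import *
for c,(u,v) in {"scene":(243,169),"side":(361,246)}.items():
    P=camera_params(c);im,d=camera(c)
    g=im.max(2)[v-12:v+13,u-12:u+13]
    n,l,st,ce=cv2.connectedComponentsWithStats((g<45).astype(np.uint8))
    i=1+np.argmax(st[1:,4]); cu,cv_=ce[i]+[u-12,v-12]; print(c,"blob",cu,cv_,st[i])
    z=np.median(d[v-2:v+3,u-2:u+3]); print(pix(c,cu,cv_,z+11,P).round(1))
    M=cv2.Rodrigues(np.array(P["rvec"]))[0];C=-M.T@np.ravel(P["tvec"]);k=pix(c,cu,cv_,1000,P);t=(94-C[2])/(k[2]-C[2]);print("z94:",(C+t*(k-C)).round(1))
    ms=silhouettes(c,"tin_crate")[0]["mask"]
    vs,us=np.nonzero(ms);K=np.array([[P["fx"],0,P["cx"]],[0,P["fy"],P["cy"]],[0,0,1.]])
    q=cv2.undistortPoints(np.c_[us,vs].astype(float)[:,None],K,np.array([P["k1"],0,0,0,0.]))[:,0]
    zz=d[vs,us];p=np.c_[q*zz[:,None],zz]-np.ravel(P["tvec"]);p=p@M
    p=p[zz>0]
    top=p[(abs(p[:,2]-62)<4)]
    print(len(p),len(top),cv2.minAreaRect(top[:,:2].astype(np.float32)))
    np.save(c+"p.npy",p)
    x0,y0=(u-60,v-50)
    cr=cv2.resize(im[max(0,v-50):v+70,u-80:u+140] if c=="scene" else im[v-80:v+60,u-140:u+40],None,fx=3.5,fy=3.5,interpolation=cv2.INTER_CUBIC);cv2.imwrite(f"pics/{c}1.png",cr)
```

```text
scene blob 242.97979797979798 169.37373737373738 [ 7  7 11 15 99]
[455.9 268.5  91.4]
z94: [455.2 265.1  94. ]
5563 1576 ((553.6281127929688, 228.03268432617188), (210.4196319580078, 277.7616882324219), 80.26962280273438)
side blob 360.2307692307692 246.8230769230769 [  5   6  13  17 130]
[453.  272.5  92.2]
z94: [452.8 274.2  94. ]
7623 1965 ((552.1099853515625, 230.41561889648438), (213.01260375976562, 278.8656311035156), 80.38582611083984)
```

Run:
```python
from h import *
out=[]
for c in ["scene","side"]:
    p=np.load(c+"p.npy"); p=p[(p[:,2]>55)&(p[:,2]<70)]; out.append(p)
im=np.full((600,600,3),255,np.uint8)
for p,col in zip(out,[(255,0,0),(0,0,255)]):
    for x,y,z in p:
        cv2.circle(im,(int((y-0)*-1.5+560),int(590-(x-400)*1.5)),1,col,-1)
cv2.imwrite("pics/top.png",im)
```

```text
(no output)
```

View pics/top.png

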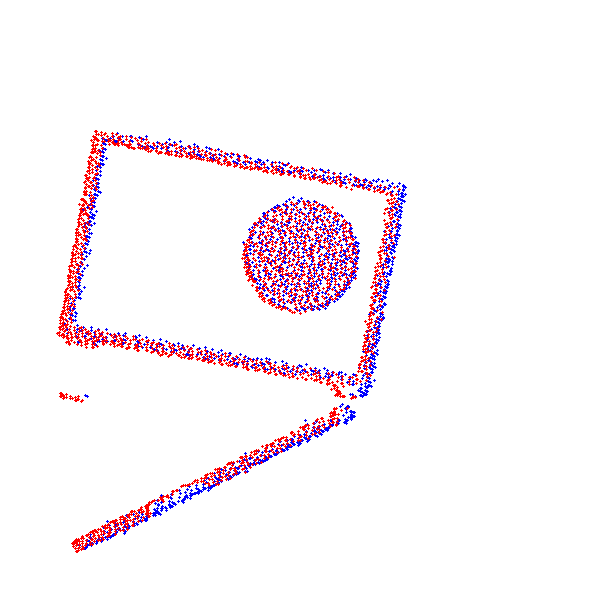

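View pics/scene1.png

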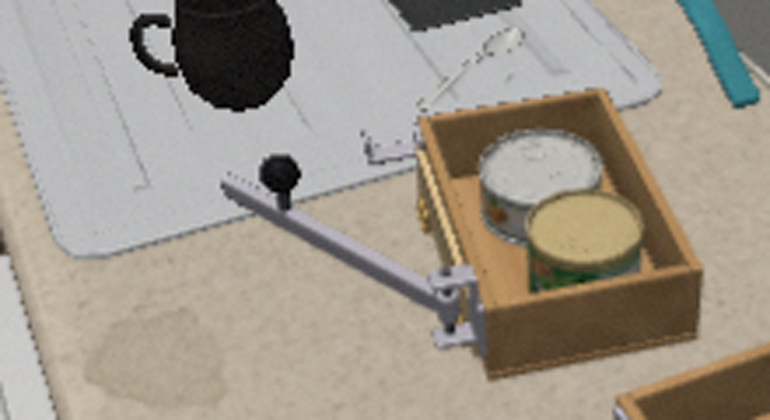

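View pics/side1.png

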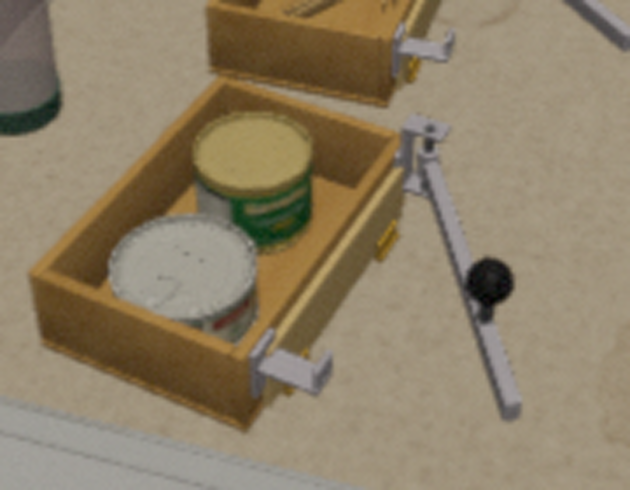

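The overhead plot shows the crate rectangle about 10° yawed. The bar is swung out from the pin near px (345,410), and the lip points are near (75,397). I'll fit this numerically.

Run:
```python
from h import *
for sel in ["scene","side","both"]:
    p=np.vstack([np.load(c+"p.npy") for c in (["scene","side"] if sel=="both" else [sel])])
    top=p[(p[:,2]>56)&(p[:,2]<69)]
    # rough plot-> yaw
    a0=np.arctan2(57,303); 
    def loc(q,a): return q@np.array([[np.cos(a),-np.sin(a)],[np.sin(a),np.cos(a)]])
    # crate vs bar: use crate line
    best=None
    n=len(top)
    # rough separate: front plane in local
    l=loc(top[:,:2],-a0) if False else None
    ex=np.array([np.cos(a0),np.sin(a0)]); # try both signs
    for s in (1,-1):
        ex=np.array([np.cos(a0),s*np.sin(a0)]);ey=np.array([-ex[1],ex[0]])
        X=top[:,:2]@ex
        h=np.histogram(X,bins=60)[0].max()
        if best is None or h>best[0]: best=(h,s)
    s=best[1];ex=np.array([np.cos(a0),s*np.sin(a0)]);ey=np.array([-ex[1],ex[0]])
    X=top[:,:2]@ex; 
    # rear edge X max
    cut=X.max()-150
    cr=top[X>cut][:,:2]
    rect=cv2.minAreaRect(cr.astype(np.float32));
    b=cv2.boxPoints(rect);print(sel,"crate",rect[0],rect[1],rect[2])
    bar=top[(X<cut-12)];bY=bar[:,:2]@ey
    kn=bar; 
    vx,vy,x,y=cv2.fitLine(bar[:,:2].astype(np.float32),cv2.DIST_HUBER,0,.01,.01).ravel();print("bar",vx,vy,x,y,np.degrees(np.arctan2(vy,vx)))
    c=np.array(rect[0]);
    for deg in [rect[2],rect[2]-90]:
        pass
    w_,h_=rect[1];yaw=np.radians(rect[2] if w_<h_ else rect[2]-90)
    ex=np.array([np.cos(yaw),np.sin(yaw)]);ey=np.array([-ex[1],ex[0]])
    pin=c-90*ex-90*ey;kl=c-90*ex+50*ey;kp=c-90*ex+88*ey
    print("yaw",np.degrees(yaw),"pin",pin,"latched knob",kl,"keeper",kp)
    d=np.array([vx,vy]);d*=np.sign(d@ey)
    print("bar dist to pin",np.cross(d,pin-[x,y]),"swing",np.degrees(np.arctan2(np.cross(ey,d),d@ey)),"knob pred",pin+140*d)
```

```text
scene crate (618.1240234375, 216.62210083007812) (211.64561462402344, 145.19580078125) 79.36618041992188
bar 0.4427944 -0.89662313 473.42935 226.07314 -63.717686
yaw -10.633819580078125 pin [513.06179379 144.77554279] latched knob [538.89620504 282.37126655] keeper [545.90840238 319.71867728]
bar dist to pin 0.4627553703034337 swing 36.91613249642832 knob pred [451.07057523 270.30277973]
side crate (617.360595703125, 219.92318725585938) (212.95619201660156, 145.768798828125) 78.97222137451172
bar 0.4386616 -0.8986523 467.10956 249.68909 -63.98148
yaw -11.027778625488281 pin [511.80684501 148.80071743] latched knob [538.58673013 286.21555562] keeper [545.85555609 323.51386884]
bar dist to pin 4.088533741058463 swing 37.04629622475811 knob pred [450.39422065 274.61204251]
both crate (617.3485107421875, 218.60891723632812) (215.26478576660156, 147.45346069335938) 79.36618041992188
bar 0.43028474 -0.9026932 471.58493 234.64748 -64.514366
yaw -10.633819580078125 pin [512.2862811 146.7623592] latched knob [538.12069235 284.35808295] keeper [545.13288969 321.70549368]
bar dist to pin 1.0747916125463917 swing 36.11945141947146 knob pred [452.04641675 273.1394115 ]<stdin>:37: DeprecationWarning: Arrays of 2-dimensional vectors are deprecated. Use arrays of 3-dimensional vectors instead. (deprecated in NumPy 2.0)
```

```bash
python3 -m pendant '{"gripper":[100,100,100,100,100,100,100,100,100,100,100,100,100,100,100,100,100,100,100,100],"translation":[[0.02,0,0],[0.04,-0.005,0],[0.044,-0.006,0],[0.044,-0.006,0],[0.044,-0.006,0],[0.044,-0.006,0],[0.044,-0.006,0],[0.044,-0.006,0],[0.044,-0.006,0],[0.044,-0.006,0],[0.044,-0.006,0],[0.044,-0.006,0],[0.044,-0.006,0],[0.044,-0.006,0],[0.044,-0.006,0],[0.044,-0.006,0],[0.044,-0.006,0],[0.044,-0.006,0],[0.044,-0.006,0],[0.044,-0.006,0]],"rot":[[0,0,-0.035],[0,0,-0.07],[0,0,-0.075],[0,0,-0.075],[0,0,-0.075],[0,0,-0.075],[0,0,-0.075],[0,0,-0.075],[0,0,-0.075],[0,0,-0.075],[0,0,-0.075],[0,0,-0.075],[0,0,-0.075],[0,0,-0.075],[0,0,-0.075],[0,0,-0.075],[0,0,-0.075],[0,0,-0.075],[0,0,-0.075],[0,0,-0.075]]}' 20
cat >> h.py <<'E'
def tgt(x,y,z,yang):
    "shift in tool axes to (x,y,z) and tool turn about z to bring tool y to world angle yang (deg)"
    s=get_state();r=R.from_quat(s["ee_rot"]);t=r.inv().apply(np.array([x,y,z])-s["position"])
    yy=r.apply([0,1,0]);a=np.degrees(np.arctan2(yy[1],yy[0]))
    zz=r.apply([0,0,1])
    print("t",s["time_s"],"pos",s["position"].round(1),"yang",a.round(2),"z",zz.round(4),"shift",t.round(1),"rz",-np.radians((yang-a+180)%360-180).round(4))
E
python3 -c "
from h import *
tgt(453,271.5,240,25.8)"
```

```text
time_s: 2.7
position: [530.0, 72.1, 239.7]
ee_rot: [0.667, 0.745, 0.0, 0.0]
wrist_force: [0.5, 0.9, 0.5]
grip_width: 95.1
t 2.7 pos [530.   72.1 239.7] yang 6.36 z [ 5.e-04 -0.e+00 -1.e+00] shift [206.7 -54.4  -0.4] rz -0.3392
```

```bash
python3 -m pendant '{"gripper":[100,100,100,100,100,100,100,100,100,100],"translation":[[0.0413,-0.0109,0.006],[0.0413,-0.0109,0.006],[0.0413,-0.0109,0.006],[0.0413,-0.0109,0.006],[0.0413,-0.0109,0.006],[0,0,0],[0,0,0],[0,0,0],[0,0,0],[0,0,0]],"rot":[[0,0,0],[0,0,0],[0,0,0],[0,0,0],[0,0,0],[0,0,-0.113],[0,0,-0.113],[0,0,-0.113],[0,0,0],[0,0,0]]}' 20
python3 - <<'E'
from h import *
P=camera_params("wrist");im,d=camera("wrist");cv2.imwrite("pics/w1.png",im);np.save("w1d.npy",d)
for n in ["tin_crate_knob","tin_crate_keeper"]:
    for r in search_frame("wrist",n)[:2]: print(n,r["conf"],w("wrist",r["location"],P).round(1))
import pickle;pickle.dump(P,open("w1P.pkl","wb"))
tgt(453,271.5,100,25.8)
import station; print([a for a in dir(station) if 'tip' in a.lower()])
E
```

```text
time_s: 3.7
position: [453.7, 269.7, 209.6]
ee_rot: [0.534, 0.845, 0.0, 0.0]
wrist_force: [-0.8, 0.1, 0.7]
grip_width: 95.1
tin_crate_knob 0.66 [454.1 269.8  70. ]
tin_crate_keeper 0.85 [573.1 273.5  50.2]
t 3.85 pos [453.8 269.7 209.6] yang 25.48 z [ 0. -0. -1.] shift [2.000e+00 1.000e-01 1.096e+02] rz -0.0055
['tips_ahead']
```

View pics/w1.png

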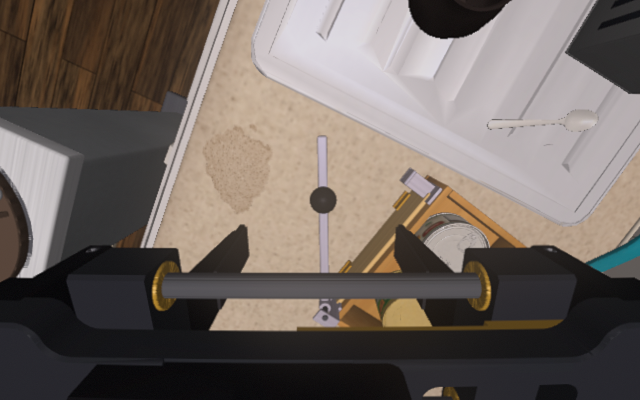

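The wrist picture shows the knob at (323,200), the pin block at (325,313) and the keeper at (420,185). The bar runs up the image in line with the jaws' centre plane.

Run:
```python
from h import *
import pickle;P=pickle.load(open("w1P.pkl","rb"));d=np.load("w1d.npy")
print(tips_ahead, P["tvec"])
im=cv2.imread("pics/w1.png")
g=(im.max(2)[180:220,303:343]<75).astype(np.uint8)
n,l,st,ce=cv2.connectedComponentsWithStats(g);i=1+np.argmax(st[1:,4]);cu,cw=ce[i]+[303,180];print(cu,cw,st[i])
z=np.median(d[int(cw)-2:int(cw)+3,int(cu)-2:int(cu)+3]);k=pix("wrist",cu,cw,z+12,P);print("knob",k)
for n,(u,v) in {"bartip":(322,140),"bar2":(324,260),"pin":(325,313),"keepL":(406,178),"keepMid":(420,185),"kR":(434,193)}.items(): print(n,pix("wrist",u,v,d[v,u],P).round(1))
tgt(k[0],k[1],100,25.5)
```

```text
25.0 [-526.54796744   24.12694616  375.35773004]
322.7556008146639 199.78615071283096 [  8   7  25  26 491]
knob [455.32424909 272.28930062  94.46745958]
bartip [431.7 320.5  64.7]
bar2 [490.8 201.5  64.9]
pin [515.8 151.5  83.8]
keepL [527.6 323.   63.7]
keepMid [551.3 321.9  48. ]
kR [565.1 321.4  58.6]
t 3.85 pos [453.8 269.7 209.6] yang 25.48 z [ 0. -0. -1.] shift [  1.7   2.5 109.6] rz -0.0003
```

```bash
python3 -m pendant '{"gripper":[100,100,100,100,100,100,30,20,20,20,20,20,20,20],"translation":[[0.0017,0.0025,0.02],[0,0,0.03],[0,0,0.03],[0,0,0.02],[0,0,0.009],[0,0,0],[0,0,0],[0,0,0],[0,0,0],[0,0,0],[0,0,0],[0,0,0],[0,0,0],[0,0,0]],"rot":[[0,0,0],[0,0,0],[0,0,0],[0,0,0],[0,0,0],[0,0,0],[0,0,0],[0,0,0],[0,0,0],[0,0,0],[0,0,0],[0,0,0],[0,0,0],[0,0,0]]}' 30
```

```text
time_s: 5.25
position: [455.2, 272.4, 100.6]
ee_rot: [0.533, 0.846, -0.0, 0.0]
wrist_force: [-0.4, -0.8, 0.2]
grip_width: 36.1
```

```bash
python3 -m pendant '{"gripper":[10,10,10,10,10,10],"translation":[[0,0,0],[0,0,0],[0,0,0],[0,0,0],[0,0,0],[0,0,0]],"rot":[[0,0,0],[0,0,0],[0,0,0],[0,0,0],[0,0,0],[0,0,0]]}' 30
python3 - <<'E'
from h import *
s=get_state();print(s["wrist_force"],s["grip_width"])
pin=np.array([515.5,147,58]);yaw=-10.7
r=R.from_quat(s["ee_rot"])
k=s["position"]+r.apply([0,0,6]);v=k-pin;print("knob",k.round(1),"r",np.hypot(*v[:2]),"ang",np.degrees(np.arctan2(v[1],v[0])))
a0=np.degrees(np.arctan2(v[1],v[0]));r0=np.hypot(*v[:2])
def K(sw,lift):
    th=np.linspace(0,.5,5001);zz=140*np.sin(th)+36*np.cos(th)-36;t=th[np.argmin(abs(zz-lift))]
    rr=140*np.cos(t)-36*np.sin(t)+r0-140
    a=np.radians(sw);return pin+np.array([rr*np.cos(a),rr*np.sin(a),36+lift])
for lift in (7,14,20,27): 
    print(lift,r.inv().apply(K(a0,lift)-k+[0,0,0]).round(1))
print("swing",a0-(90+yaw))
E
```

```text
time_s: 5.85
position: [455.2, 272.4, 100.6]
ee_rot: [0.533, 0.846, -0.0, 0.0]
wrist_force: [0.2, -0.1, -0.9]
grip_width: 24.5
[ 0.17770662 -0.0936259  -0.89250291] 24.452265055600545
knob [455.2 272.4  94.6] r 139.1177853287946 ang 115.68116264544408
7 [-2.   0.  -6.4]
14 [ -4.4   0.  -13.4]
20 [ -6.7   0.  -19.4]
27 [ -9.9   0.  -26.4]
swing 36.38116264544408
```

```bash
python3 -m pendant '{"gripper":[10,10,10,10,10,10,10],"translation":[[-0.001,0,-0.0035],[-0.001,0,-0.0035],[-0.0024,0,-0.007],[-0.0023,0,-0.006],[-0.0032,0,-0.007],[0,0,0],[0,0,0]],"rot":[[0,0,0],[0,0,0],[0,0,0],[0,0,0],[0,0,0],[0,0,0],[0,0,0]]}' 30
python3 - <<'E'
from h import *
s=get_state();print(s["wrist_force"],s["grip_width"],s["position"])
im,d=camera("side");cv2.imwrite("pics/s2.png",cv2.resize(im[150:310,240:500],None,fx=3,fy=3))
E
```

```text
time_s: 6.55
position: [459.7, 263.3, 127.8]
ee_rot: [0.533, 0.846, 0.0, 0.0]
wrist_force: [-0.3, 1.7, -1.0]
grip_width: 24.5
[-0.26020924  1.74182277 -0.97612541] 24.517471643405813 [459.6562316  263.34483508 127.81751252]
```

View pics/s2.png

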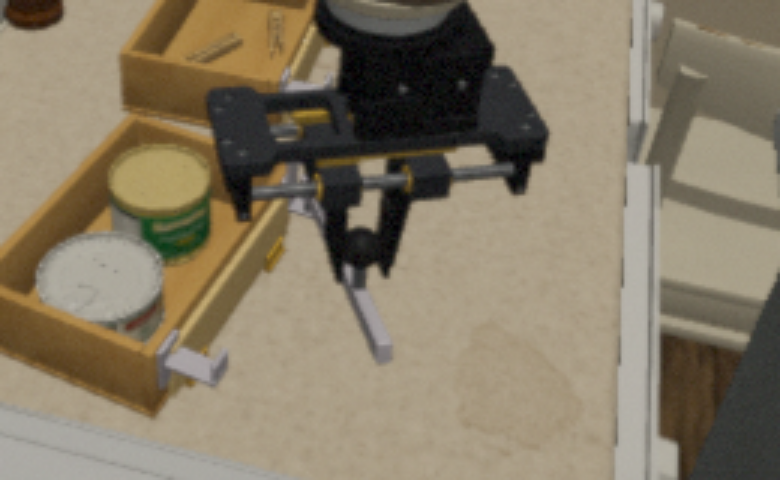

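The bar is lifted and held by the knob: its free end shows at about (385,350), raised, in the side crop. Next I'll swing it in along the arc.

```bash
python3 -m pendant '{"gripper":[10,10,10,10,10,10,10,10,10,10,10,10],"translation":[[-0.0003,0.0082,0],[-0.0003,0.0082,0],[-0.0003,0.0082,0],[-0.0003,0.0082,0],[-0.0002,0.0082,0],[-0.0003,0.0082,0],[-0.0002,0.0082,0],[-0.0003,0.0082,0],[-0.0002,0.0082,0],[-0.0003,0.0082,0],[0,0,0],[0,0,0]],"rot":[[0,0,0.0635],[0,0,0.0635],[0,0,0.0635],[0,0,0.0635],[0,0,0.0635],[0,0,0.0635],[0,0,0.0635],[0,0,0.0635],[0,0,0.0635],[0,0,0.0635],[0,0,0],[0,0,0]]}' 30
python3 - <<'E'
from h import *
s=get_state();print(s["wrist_force"],s["grip_width"],s["position"])
tgt(515.5+129.3*np.cos(np.radians(79.3)),147+129.3*np.sin(np.radians(79.3)),127.8,-10.7)
for c in ["side","wrist"]:
    im,d=camera(c);cv2.imwrite(f"pics/{c}3.png",cv2.resize(im[150:310,240:500],None,fx=3,fy=3) if c=="side" else im)
E
```

```text
time_s: 7.8
position: [539.8, 274.5, 127.6]
ee_rot: [0.77, 0.638, 0.001, -0.0]
wrist_force: [1.3, 5.4, 1.1]
grip_width: 24.5
[1.28632869 5.42830924 1.08795078] 24.462849321674558 [539.84931126 274.49205548 127.62786769]
t 7.8 pos [539.8 274.5 127.6] yang -10.68 z [ 0.0012  0.0011 -1.    ] shift [-0.5 -0.3 -0.2] rz 0.0003
```

View pics/side3.png

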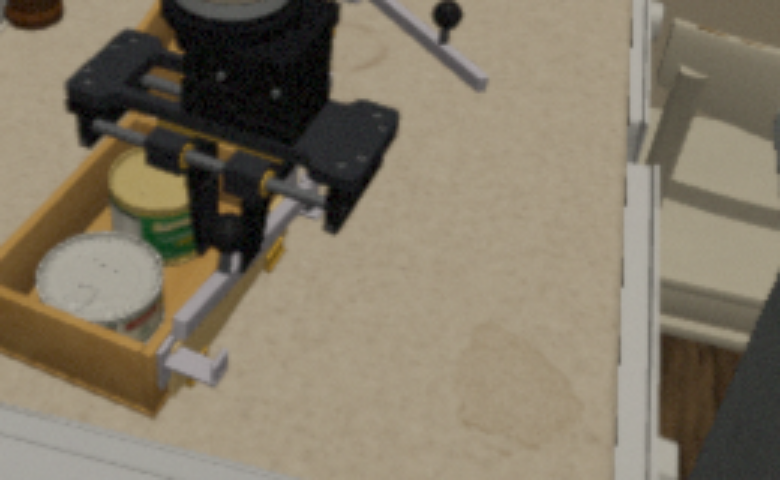

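View pics/wrist3.png

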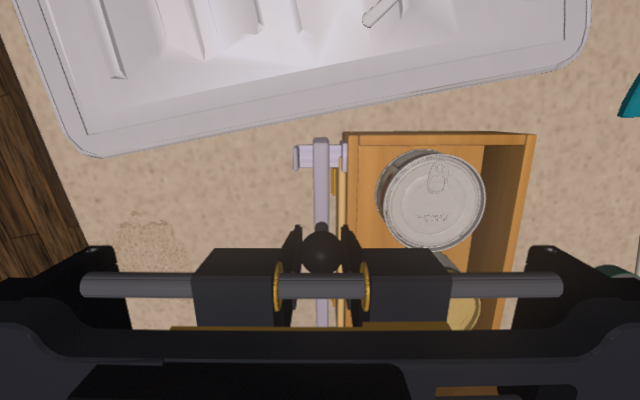

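The wrist view shows the bar (column 321) centred in the keeper, between the lip at column 297 and the back plate at column 346. Lowering it now.

```bash
python3 -m pendant '{"gripper":[10,10,10,10,10,10,10,10],"translation":[[0.0015,0,0.0035],[0.0017,0,0.0035],[0.0023,0,0.006],[0.0024,0,0.007],[0.001,0,0.0035],[0.001,0,0.003],[0,0,0],[0,0,0]],"rot":[[0,0,0],[0,0,0],[0,0,0],[0,0,0],[0,0,0],[0,0,0],[0,0,0],[0,0,0]]}' 30
```

```text
time_s: 8.7
position: [541.3, 283.5, 101.1]
ee_rot: [0.77, 0.638, -0.0, -0.0]
wrist_force: [0.4, 3.2, 1.2]
grip_width: 24.3
```

```bash
python3 -m pendant '{"gripper":[35,40,45,50,60,60,60],"translation":[[0,0,0],[0,0,0],[0,0,0],[0,0,0],[0,0,0],[0,0,0],[0,0,0]],"rot":[[0,0,0],[0,0,0],[0,0,0],[0,0,0],[0,0,0],[0,0,0],[0,0,0]]}'
python3 - <<'E'
from h import *
im,d=camera("wrist");cv2.imwrite("pics/w4.png",im)
E
```

```text
time_s: 9.4
position: [541.4, 283.5, 101.1]
ee_rot: [0.77, 0.638, -0.0, 0.0]
wrist_force: [-0.1, -0.2, 0.6]
grip_width: 56.9
```

View pics/w4.png

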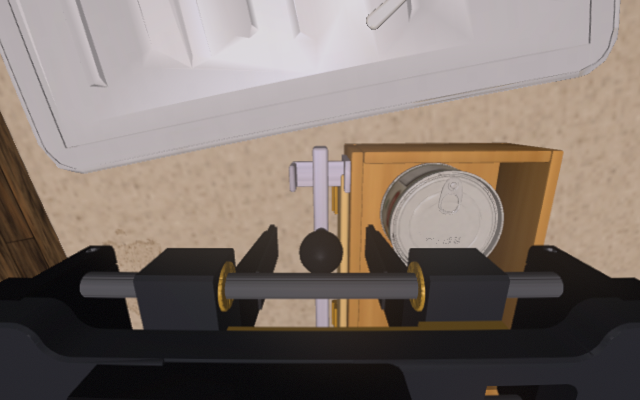

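The knob (321,250) stands free between the fingers and the bar lies in the keeper. I'll retreat straight up and check.

```bash
python3 -m pendant '{"gripper":[60,60,60,60,60,60,60,60],"translation":[[0,0,-0.01],[0,0,-0.02],[0,0,-0.03],[0,0,-0.03],[0,0,-0.03],[0,0,-0.03],[0,0,0],[0,0,0]],"rot":[[0,0,0],[0,0,0],[0,0,0],[0,0,0],[0,0,0],[0,0,0],[0,0,0],[0,0,0]]}'
python3 - <<'E'
from h import *
P=camera_params("wrist");im,d=camera("wrist");cv2.imwrite("pics/w5.png",im);np.save("w5d.npy",d)
K=None
g=(im.max(2)<75).astype(np.uint8);g[235:]=0
n,l,st,ce=cv2.connectedComponentsWithStats(g)
for i in range(1,n):
    if 200<st[i,4]<900 and abs(ce[i][0]-320)<60:
        u,v=ce[i].round().astype(int);print(ce[i],st[i],pix("wrist",*ce[i],np.median(d[v-2:v+3,u-2:u+3])+12,P).round(1))
im,d=camera("side");cv2.imwrite("pics/side5.png",cv2.resize(im[130:310,220:480],None,fx=3,fy=3))
im,d=camera("scene");cv2.imwrite("pics/scene5.png",im)
E
```

```text
time_s: 10.25
position: [541.3, 283.5, 251.9]
ee_rot: [0.77, 0.638, 0.001, 0.0]
wrist_force: [-0.3, -0.6, -0.8]
grip_width: 56.8
[320.72043011 189.78763441] [310 179  22  22 372] [542.3 284.9  94.5]
[378.92105263 225.69172932] [366 216  31  19 266] [609.  202.7  26.7]
```

View pics/side5.png

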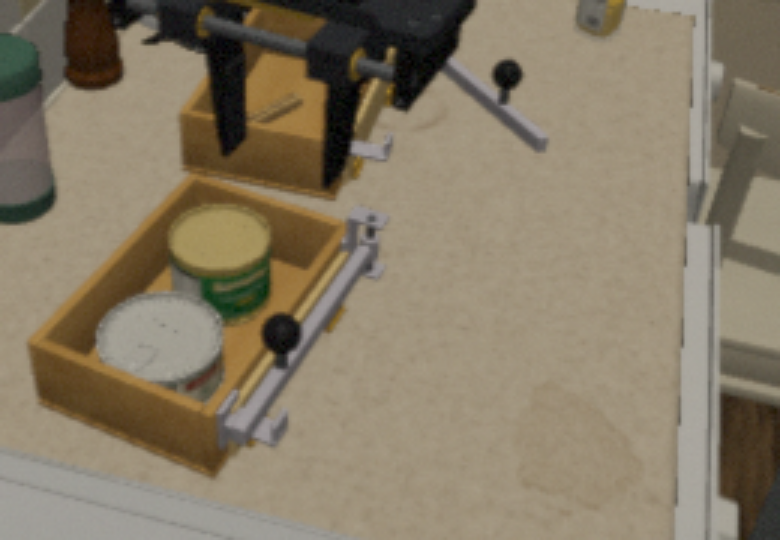

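View pics/w5.png

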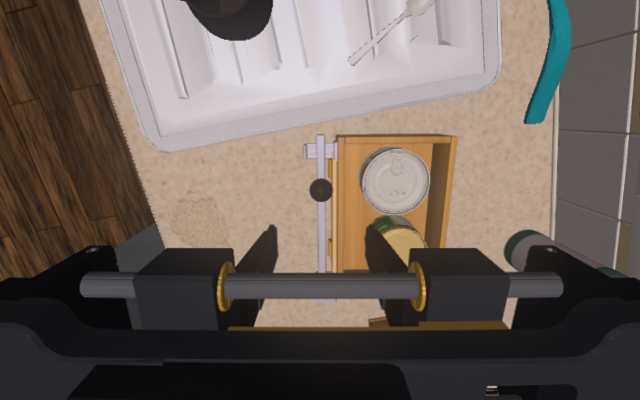

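View pics/scene5.png

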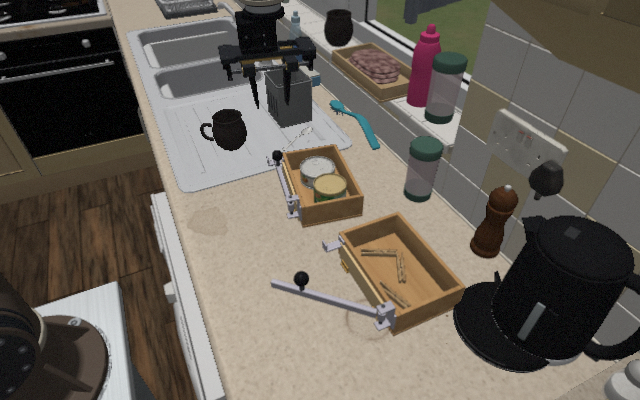

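The pictures show the tin crate's bar level in its keeper, inside the lip. The knob measures (542,285,94.5), and level is 94. The peg crate's bar is still swung out, with its knob at (302,279) as at the start. The gripper is clear.

```bash
python3 -c "
from station import *
print(finish_job(), get_state()['time_s'])"
```

```text
the job is handed in; nothing more can be done
the job is handed in; nothing more can be done
```

The front flap of the tin crate is latched and the job is handed in. I gripped its bar by the ball knob, lifted the knob 27 mm and swung the bar in about 36° over the lip. Then I lowered it into the keeper's notch, let go and retreated straight up.

- **Latch:** after release the knob measured 94.5 mm above the worktop, where level is 94. It is within about 5 mm of the latched position I worked out from the first pictures. In the wrist and side views the bar lies in the notch, inside the lip.
- **Peg crate:** its bar is still swung out, with the knob at the same pixel as at the start.
- **Limits:** the wrist force read at most about 6 N at the checks I made. The clock stood at about 10.4 s when I handed in. The arm was about 150 mm above the latch, touching nothing.
- **Disagreements:** my estimates of the pin position differed by about 4 mm between cameras. The jaws read 24.5 mm on the 26 mm ball. Neither affected the result.

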